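# Hold a spring clip open over the lot card

## Task

First swing the lamp arm aside, away from above the upright card, until it is at or near its stop. Then pinch the handles of the spring clip together to open it, take it off its parking strip, and lower it over the middle of the card's top edge, so that the gaping jaws straddle the edge with their lips clearly below it and no part of the clip touches the card. Finish while still holding the clip wide open there (a colleague will slip a sheet in under it): do not let go; leave the lamp aside and the dish, jar and collar where they are.

Things in the scene. Friction and masses are not known exactly. Their poses are not given: they have to be found in the camera images.
- lamp_hinge (a point): Point on the upright hinge axis of the lamp arm, 147 mm above the deck, on top of a fixed steel post (24 mm thick, foot 70 mm across). Its x axis is the direction opposite to the boom at joint value 0.
- lamp (a joint): Swing of the lamp arm about its upright post, rad. At 0 the white boom points along the post's -x, over the card; growing values turn it clockwise seen from above, towards +y (the robot's left); stops at -0.3 and 1.2. It starts between -0.2 and 0.2 and stays where it is left (about 0.7 N at the knob moves it).
- lamp_knob (a point): Grip point of the black upright round knob on the lamp head: knob 22 mm thick, 55 mm tall, this point on its axis 31 mm above the head's upper face and 24 mm below the knob's top, 200 mm above the deck; 185 mm from the hinge axis. The head is a white disc 84 mm across, underside 150 mm and upper face 170 mm above the deck; the boom is 26 mm wide.
- clip: Dark steel spring clip, 30 mm wide, 80 mm tall, 44 to 72 g, parked upright astride the strip, jaws down, handles up. Origin on the pivot, half-way up; y along the pivot pin, x across the jaws, z up when parked (x and z turn with the half that has lip_a, by half the opening). Pivot barrel 10 mm thick; the lips reach 35 mm below the pivot; above them the jaws are arched, 14 mm apart when parked.
- clip_jaw (a joint): Opening angle of the clip, rad: -0.08 shut on nothing, 0 parked on the 3 mm strip, 0.5 fully open against a hard stop (18 mm between the lips); wide open means over 0.35. A spring shuts it: about 3 N on each handle starts to open it, about 6 N plus friction holds it fully open; 20 to 30 N is safe.
- handle_a (a point): Centre of the round bar (10 mm thick, 30 mm long along the pin) that ends one handle, 40 mm above the pivot and 20 mm to the side. Pinch both bars towards each other from above: 50 mm over the outside when parked, 29 mm (and 44 mm above the pivot) fully open.
- handle_b (a point): The same point on the other handle.
- lip_a (a point): Inner face of one jaw lip, 31.5 mm below the pivot; the lip ends 3.5 mm farther down.
- lip_b (a point): The same point on the other jaw lip.
- park: Parking strip: upright steel strip 3 mm thick (x), 80 mm long (y), top edge 55 mm above the deck, on a white block 50 x 80 x 16 mm. Origin under its centre on the deck. The clip's barrel rests on its top edge, with the pivot 60 mm above the deck.
- card_edge (a point): Middle of the top edge of the fixed upright white card, 120 mm above the deck. x: across the card (3 mm thick), y: along the edge (150 mm long), z: up.
- card_stand: The card with its aluminium foot (60 x 130 x 32 mm), fixed. Origin under its centre on the deck; axes as for card_edge.
- dish: Bystander: white bowl 64 mm across, 22 mm high, near the parking strip. Origin under its centre.
- jar: Bystander: white jar 48 mm across, 75 mm high, to the left. Origin under its centre.
- collar: Bystander: grey ring 64 mm across, 18 mm high, on the far right. Origin under its centre.
Not all that is in view belongs to the job. What is shaped like the clip but orange is not meant. Leave any purple look-alike of the park alone.

How it is judged (in metres and radians):
On the way, in this order (a step that is already met when the one before it is completed fails the run):
1. the lamp arm is swung aside, beyond 1.0 rad, with the clip still parked (value of joint lamp above 1 rad and distance of clip from where it was at the start of the episode below 0.015 m), for 0.2 s.
2. the clip is lifted off its strip, held by the fingers, touching the strip no more (distance of clip from where it was at the start of the episode above 0.05 m and contact force between clip and park below 0.05 N and contact force between clip and the fingers above 2 N), for 0.2 s.
At the end, for the whole second after the job is handed in: Fingers hold the clip still (over 2 N), open over 0.35 rad, a lip each side of the card (over 3 mm off mid-plane) and over 5 mm below its edge, pivot over 3 mm above it, within 35 mm of its middle, pin within 0.25 rad of its line; card untouched (under 0.2 N); lamp beyond 1.0 rad (value of joint clip_jaw above 0.35 rad and ((x of lip_a in the frame of card_edge below -0.003 m and x of lip_b in the frame of card_edge above 0.003 m) or (x of lip_a in the frame of card_edge above 0.003 m and x of lip_b in the frame of card_edge below -0.003 m)) and z of each of lip_a, lip_b in the frame of card_edge below -0.005 m and z of clip in the frame of card_edge above 0.003 m and y of clip in the frame of card_edge between -0.035 and 0.035 m and angle between the y axis of clip and the y axis of card_edge, either way round below 0.25 rad and contact force between clip and card_stand below 0.2 N and contact force between clip and the fingers above 2 N and linear speed of clip below 0.03 m/s and value of joint lamp above 1 rad); the arm keeps its last pose, push and grip.
It fails at once if the dish is moved more than 30 mm (distance of dish from where it was at the start of the episode above 0.03 m).
It fails at once if the jar is moved more than 30 mm (distance of jar from where it was at the start of the episode above 0.03 m).
It fails at once if the collar is moved more than 30 mm (distance of collar from where it was at the start of the episode above 0.03 m).
It also fails if it takes over 53 s, if anything falls off the work surface, if the arm or the gripper's body presses on something with over 40 N, if the wrist force passes 120 N, or if a joint passes its speed limit or range.

## Robot

A 6-joint arm with a two-finger parallel gripper is mounted at the origin on the work surface. World frame = base frame: x ahead of the robot, y to its left, z up, the work surface at z = 0. Lengths are in mm, angles in rad, forces in N, time in s.
With the tool pointing down it reaches from about 300 to 850 mm from the base axis. Payload 5.4 kg.
Tool frame: the origin (TCP) lies at the very end of the fingers, on their centre line; the grasp point (between the pads) lies 19 mm behind it; z points along the fingers, y is the line along which they close (so a half turn about z gives the same grasp; the last joint's range is limited). The gripper opens to 85 mm and grips with 20 to 120 N. Pads are 22 mm wide; open, the fingers measure 114 mm over their backs; the gripper's body (76 mm by 85 mm) begins 54 mm behind the grasp point. The pads swing forward as they close: fully open they stand 13 mm farther back than shut.
Start: joints at [0.908, 0.158, 1.597, -0, 1.386, -0.21], TCP at [251.561, 517.033, 231.299] pointing down, gripper open.
Joint ranges: [-2.91, 2.91], [-0.94, 2.29], [0.18, 2.7], [-1.29, 4.43], [0.17, 2.64], [-3, 3]. Speed limits (rad/s): [2.57, 2.57, 3.14, 3.14, 3.14, 3.14].

## Interface

Orientations are given as a rotation vector (axis times angle).
In Python, from plant import sensors, eyes, finish_job, spotter gives the robot as it stands.
- The arm moves only by the tool apply_moves, never from a script. Its argument "increments" is a list of rows, each an object of numbers: "tx", "ty", "tz": the shift along the tool's x, y, z in mm; "ax", "ay", "az": the turn, a rotation vector about the tool's x, y, z in degrees; "gripper": the opening, from 0 (shut) to 1 (fully open). A call has 1 to 20 rows; each row shifts and turns the commanded pose from where the row before left it, along the tool's axes as they then stand; what a row does not reach is not made up. A row lasts 1/10 s, in which the tool goes at most 50 mm and 8.59 degrees, less where a joint would pass 70% of its speed; a pose out of reach is approached as far as the arm can. A call is refused whole if a number of a shift passes 50 or a number of a turn 8.59, either way. A call with a gripper value outside its range is refused whole. The fingers move at their own pace and stop on an object; "newtons" is the grip in N (left out, the last holds). Time passes only in rows, so rows that do not move let the fingers close. It gives the time, the measured TCP pose, the force, the opening and the grip force at its end, in the units of the state.
- sensors.state(): the state, without advancing time (a new reading comes with each control period).
- eyes.grab_frame(name): name is "side" or "top" or "wrist"; returns a dict with "pixels" (480x640x3 uint8, blue, green, red), "range_z" (480x640 float32, mm along the optical axis (not along the pixel's ray), 0 where there is no reading), "fx", "fy", "cx", "cy" (pixels), "D" ([k1, k2, p1, p2, k3] as OpenCV has them; the pictures are not rectified), "origin" and "orientation" of the camera in the world; the wrist camera has in their place "T_tool_cam" (4x4, takes a point from camera to tool coordinates, whose origin is the TCP and whose axes are the flange's). Camera axes: x right, y down, z forward; pixel columns grow to the right and rows downward; lengths in mm; the calibration is good to about 2 mm. A picture is of the moment at which its call begins: read the wrist's pose just before it.
- finish_job(): hands the job in; it is judged then, once.
Trained networks look in the newest picture that a camera, given by its name, has taken for a name from the list of things; names that differ only in an ending like _2 or _b are one class to them, and where a whole thing is asked for, a point or a joint stands for the part that bears it (a point fixed in the world has none). Each returns a list of dicts, best first, with "confidence" (0 to 1); they miss things now and then, are a little off and sometimes report something else, mostly with a low value. They report only what shows in the picture. A call takes as long as a camera call. They do not tell look-alikes from the thing itself.
- spotter.search_frame(camera, target): "bbox" ([left, top, width, height] in pixels, round what is visible of it).
The state is a dict: "time_s": time; "joints": joint angles; "qd": joint speeds; "effort": joint torques, N m; "tcp_pos": TCP position; "ee_rot": TCP orientation; "contact_force": force on the tool from outside, world axes, zero at the start; "ft_torque": the same for the moment, N m; "finger_gap": finger opening in mm; "gripper_force": force on a finger pad.
Only numpy, scipy, OpenCV 4.12 (cv2) and the standard library are available. Lean on these libraries where they do the work, as an engineer would, in place of code of your own. Each camera call takes 0.05 s, during which the arm holds its last target. There are 200 camera calls.

## Working session

There is one attempt and no reset: what is moved stays moved. The work goes in short steps, Python scripts to look and compute and a tool call to move; the robot and the scene stay as the last step left them, time stands still between calls to the robot, and variables do not carry over. Pictures are saved under pics/ and viewed, at most 10 in all, crops included, and the job is handed in when it is done.

Besides the shell and the picture viewer there is one more tool, called as a command line: name --argument value ..., lists and objects as JSON in quotes. apply_moves: Moves the arm, as the interface text tells. Its arguments: {"type":"object","properties":{"increments":{"type":"array"},"newtons":{"type":"number"}},"required":["increments"]}

```bash
mkdir -p pics
cat > h.py <<'E'
import numpy as np, cv2
from scipy.spatial.transform import Rotation as R
from plant import sensors, eyes, finish_job, spotter
def grab(n):
    s=sensors.state(); f=eyes.grab_frame(n)
    if 'T_tool_cam' in f:
        T=np.eye(4);T[:3,:3]=R.from_rotvec(s['ee_rot']).as_matrix();T[:3,3]=s['tcp_pos']
        f['T']=T@np.array(f['T_tool_cam'])
    else:
        T=np.eye(4);o=np.array(f['orientation'],float)
        T[:3,:3]=o if o.shape==(3,3) else R.from_rotvec(o).as_matrix();T[:3,3]=f['origin'];f['T']=T
    f['K']=np.array([[f['fx'],0,f['cx']],[0,f['fy'],f['cy']],[0,0,1.]]);f['D']=np.array(f['D'],float)
    return f
def cloud(f,box=None):
    # world xyz of all pixels HxWx3 (nan where no reading)
    h,w=f['range_z'].shape
    v,u=np.mgrid[0:h,0:w].astype(np.float64)
    p=cv2.undistortPoints(np.stack([u.ravel(),v.ravel()],1)[:,None],f['K'],f['D'])[:,0]
    z=f['range_z'].ravel().astype(float).copy();z[z==0]=np.nan
    P=np.c_[p*z[:,None],z]@f['T'][:3,:3].T+f['T'][:3,3]
    return P.reshape(h,w,3)
def at_z(f,u,v,zw):
    p=cv2.undistortPoints(np.array([[[u,v]]],float),f['K'],f['D'])[0,0]
    d=f['T'][:3,:3]@np.array([p[0],p[1],1]);o=f['T'][:3,3]
    return o+d*(zw-o[2])/d[2]
def proj(f,X):
    Ti=np.linalg.inv(f['T']);return cv2.projectPoints(np.atleast_2d(np.array(X,float)),cv2.Rodrigues(Ti[:3,:3])[0],Ti[:3,3],f['K'],f['D'])[0][:,0]
E
cat > a.py <<'E'
from h import *
s=sensors.state();print({k:np.round(v,3) for k,v in s.items()})
for c in ['top','side']:
    f=grab(c);cv2.imwrite(f'pics/{c}1.png',f['pixels']);P=cloud(f)
    print(c,np.round(f['T'],3).tolist(),f['fx'])
    for t in ['lamp_knob','lamp','clip','handle_a','park','card_stand','card_edge','dish','jar','collar']:
        try:
            for d in spotter.search_frame(c,t)[:3]:
                l,tt,w,hh=[int(x) for x in d['bbox']];q=P[max(tt,0):tt+hh,max(l,0):l+w].reshape(-1,3)
                q=q[~np.isnan(q[:,0])]
                print(t,round(d['confidence'],2),d['bbox'],np.round(P[tt+hh//2,l+w//2]),np.round(np.percentile(q[:,2],[5,50,95])) if len(q) else '')
        except Exception as e: print(t,e)
E
python3 a.py
```

```text
{'time_s': np.float64(0.0), 'joints': array([ 0.908,  0.159,  1.598,  0.   ,  1.386, -0.21 ]), 'qd': array([ 0.   , -0.001, -0.001,  0.001,  0.001,  0.001]), 'effort': array([ 0.0000e+00, -3.9599e+01, -3.3143e+01, -0.0000e+00,  8.0000e-03,
        0.0000e+00]), 'tcp_pos': array([251.208, 516.562, 230.321]), 'ee_rot': array([-7.050e-01, -3.061e+00,  3.000e-03]), 'contact_force': array([-0.479,  0.042,  0.535]), 'ft_torque': array([ 0.013, -0.039,  0.038]), 'gripper_force': np.float64(0.0), 'finger_gap': np.float64(85.387)}
top [[0.026, -0.995, 0.097, 394.958], [-1.0, -0.026, -0.004, -70.176], [0.007, -0.097, -0.995, 1268.904], [0.0, 0.0, 0.0, 1.0]] 609.5193920280341
lamp_knob 0.82 [261.5, 149.1, 53.4, 132.0] [534. -16. 166.] [ -4.  12. 175.]
lamp 0.94 [260.3, 146.3, 50.0, 130.7] [541. -12. 166.] [ -4.  16. 176.]
clip 0.96 [436.6, 241.7, 28.7, 27.6] [ 477. -339.   63.] [ -3.  64. 105.]
clip 0.77 [485.0, 243.0, 27.0, 26.9] [ 476. -441.   52.] [-4.  8. 78.]
clip 0.48 [260.2, 146.6, 53.3, 132.5] [539. -14. 172.] [ -4.  13. 175.]
handle_a 0.78 [490.4, 259.3, 23.9, 10.4] [ 460. -447.   53.]
[... 1521 characters left out ...]
3, 50.4] [ 473. -333.   64.] [ -2.  24. 104.]
handle_a 0.61 [370.3, 435.6, 19.2, 35.8] [ 458. -445.   33.] [-2. 31. 80.]
park 0.91 [332.4, 373.4, 45.3, 50.0] [ 462. -338.   32.] [-2. 15. 81.]
park 0.61 [248.3, 389.6, 54.1, 56.8] [ 330. -311.   14.] [-2.  3. 46.]
card_stand 0.59 [269.1, 244.1, 61.9, 60.9] [481.  -5.  29.] [ -3.  18. 111.]
card_stand 0.45 [225.0, 186.8, 20.3, 31.9] [418. 276.  53.] [-0. 44. 75.]
card_edge 0.72 [268.6, 244.5, 59.5, 59.9] [477.  -6.  34.] [ -2.  19. 112.]
dish 0.77 [331.1, 323.1, 37.0, 27.8] [ 518. -187.    7.] [-2.  9. 22.]
jar 0.81 [223.8, 184.1, 23.5, 34.1] [417. 280.  51.] [-2. 35. 75.]
collar 0.68 [392.6, 292.4, 29.2, 28.8] [ 663. -147.   -4.] [-2. 11. 19.]
```

View pics/top1.png

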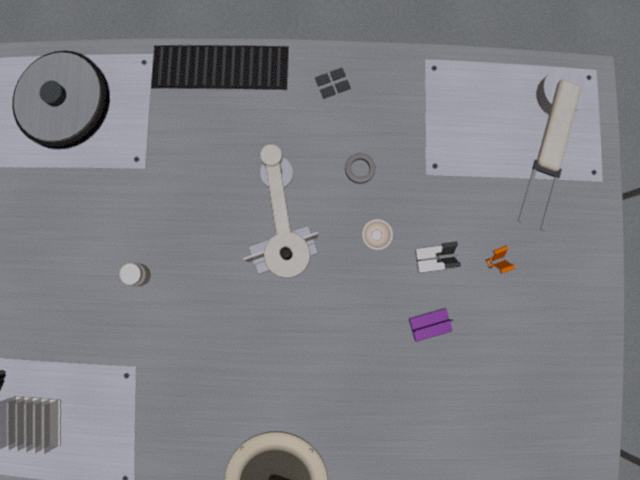

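View pics/side1.png

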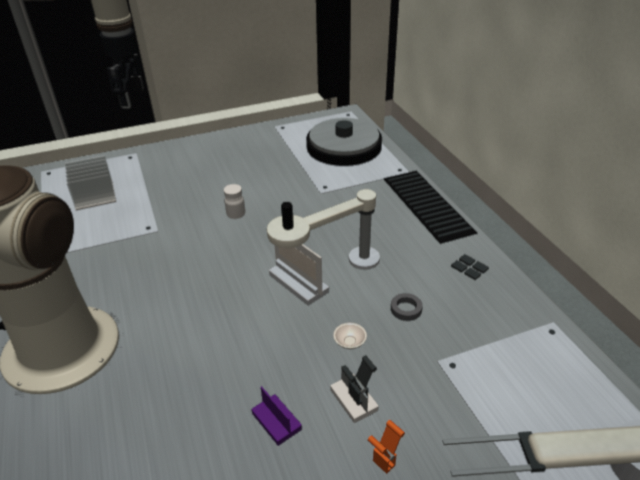

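The top view shows the lamp head and knob at (286,253) over the card, the hinge at (271,155), the dark clip on its white block at (438,257), the dish at (377,235) and the jar at (132,273). The orange (500,260) and purple (431,324) look-alikes stand apart. The side view agrees: knob (288,215), clip (358,380), card (298,270).

```bash
cat > b.py <<'E'
from h import *
def line(q):
    c=q.mean(0);w,v=np.linalg.eigh(np.cov(q.T));return c,np.degrees(np.arctan2(v[1,-1],v[0,-1])),np.sqrt(w)
for c in ['top','side']:
    f=grab(c);P=cloud(f).reshape(-1,3);px=f['pixels'].reshape(-1,3).astype(int)
    ok=~np.isnan(P[:,0]);P=P[ok];px=px[ok]
    def near(x,y,r,z0,z1,extra=None):
        m=(np.hypot(P[:,0]-x,P[:,1]-y)<r)&(P[:,2]>z0)&(P[:,2]<z1)
        if extra is not None:m&=extra
        return P[m]
    q=near(470,-10,60,183,260);print(c,'knob',len(q),q.mean(0).round(1) if len(q) else '',np.round([q.min(0),q.max(0)]) if len(q) else '')
    q=near(470,-10,60,155,180);print(' head bbox',np.round([q.min(0),q.max(0)]),'mid',(q.min(0)+q.max(0))/2)
    q=near(655,20,70,160,240);print(' post top',len(q),q.mean(0).round(1),np.round([q.min(0),q.max(0)]))
    q=near(480,-5,110,60,125);print(' card',len(q),line(q[:,:2]),q[:,2].max(),np.round([q.min(0),q.max(0)]))
    q=near(475,-335,60,75,115);
    print(' clip hi',len(q),np.round([q.min(0),q.max(0)]))
    if len(q)>20:
        for z0 in range(75,110,6):
            s=q[(q[:,2]>=z0)&(q[:,2]<z0+6)]
            if len(s)>3:print('   ',z0,len(s),s.mean(0).round(),np.round([s.min(0),s.max(0)])[:,:2].tolist())
    dark=px.max(1)<90
    q=near(475,-335,70,8,18,~dark);r=cv2.minAreaRect(q[:,:2].astype(np.float32));print(' block',r)
    q=near(475,-335,70,40,58);print(' strip',len(q),line(q[:,:2]))
E
python3 b.py
```

```text
top knob 139 [461.7 -17.5 220.4] [[452. -28. 185.]
 [474.  -7. 228.]]
 head bbox [[421. -58. 155.]
 [530.  24. 178.]] mid [475.42205884 -17.13742378 166.36911845]
 post top 659 [625.7  13.9 171.9] [[585.  -5. 160.]
 [662.  35. 183.]]
 card 154 (array([478.82911068,   3.17340946]), np.float64(111.17612107906626), array([ 0.97355417, 57.5552604 ])) 123.01340289692644 [[453. -72.  61.]
 [509.  67. 123.]]
 clip hi 304 [[ 447. -351.   75.]
 [ 501. -313.  110.]]
    75 39 [ 474. -331.   78.] [[462.0, -346.0], [484.0, -318.0]]
    81 39 [ 475. -331.   84.] [[460.0, -347.0], [488.0, -315.0]]
    87 36 [ 473. -332.   90.] [[452.0, -349.0], [489.0, -317.0]]
    93 28 [ 475. -329.   96.] [[447.0, -347.0], [501.0, -314.0]]
    99 128 [ 475. -331.  102.] [[447.0, -351.0], [500.0, -313.0]]
    105 34 [ 469. -333.  106.] [[449.0, -349.0], [498.0, -313.0]]
 block ((471.0838928222656, -314.0809631347656), (50.368507385253906, 68.5648422241211), 8.870262145996094)
 strip 52 (array([ 470.53733143, -312.04492097]), np.float64(98.46662866050676), array([ 4.05370082, 23.339012  ]))
side knob 251 [458.7 -2
[... 355 characters left out ...]
.  60.]
 [508.  66. 121.]]
 clip hi 411 [[ 445. -353.   75.]
 [ 498. -316.  108.]]
    75 46 [ 478. -333.   78.] [[461.0, -351.0], [485.0, -318.0]]
    81 46 [ 480. -334.   84.] [[462.0, -349.0], [486.0, -318.0]]
    87 54 [ 482. -335.   90.] [[458.0, -350.0], [489.0, -316.0]]
    93 56 [ 478. -338.   96.] [[446.0, -353.0], [498.0, -319.0]]
    99 167 [ 470. -334.  103.] [[445.0, -353.0], [497.0, -316.0]]
    105 42 [ 470. -336.  106.] [[446.0, -353.0], [494.0, -317.0]]
 block ((468.9300842285156, -321.58697509765625), (50.30005645751953, 82.3398666381836), 9.153558731079102)
 strip 187 (array([ 467.97533104, -339.10673691]), np.float64(102.60569687751602), array([ 5.84034134, 18.26374771]))
```

apply_moves --increments '[{"tx":-15,"ty":-14,"tz":-5,"gripper":1},{"tx":-30,"ty":-28,"tz":-5},{"tx":-30,"ty":-28,"tz":-5},{"tx":-30,"ty":-28,"tz":-5},{"tx":-30,"ty":-28,"tz":-5},{"tx":-30,"ty":-28,"tz":-5},{"tx":-30,"ty":-28,"tz":-5},{"tx":-30,"ty":-28},{"tx":-30,"ty":-28},{"tx":-30,"ty":-28},{"tx":-30,"ty":-28},{"tx":-30,"ty":-28},{"tx":-30,"ty":-28},{"tx":-30,"ty":-28},{"tx":-18,"ty":-11,"az":-6.2},{"az":-6.2},{"az":-6.2},{"az":-6.2},{"az":-6.2},{"az":-6}]' --newtons 25

```text
invalid input at $.increments[0]: expected keys tx, ty, tz, ax, ay, az, gripper
```

apply_moves --increments '[{"tx":-15,"ty":-14,"tz":-5,"ax":0,"ay":0,"az":0,"gripper":1},{"tx":-30,"ty":-28,"tz":-5,"ax":0,"ay":0,"az":0,"gripper":1},{"tx":-30,"ty":-28,"tz":-5,"ax":0,"ay":0,"az":0,"gripper":1},{"tx":-30,"ty":-28,"tz":-5,"ax":0,"ay":0,"az":0,"gripper":1},{"tx":-30,"ty":-28,"tz":-5,"ax":0,"ay":0,"az":0,"gripper":1},{"tx":-30,"ty":-28,"tz":-5,"ax":0,"ay":0,"az":0,"gripper":1},{"tx":-30,"ty":-28,"tz":-5,"ax":0,"ay":0,"az":0,"gripper":1},{"tx":-30,"ty":-28,"tz":0,"ax":0,"ay":0,"az":0,"gripper":1},{"tx":-30,"ty":-28,"tz":0,"ax":0,"ay":0,"az":0,"gripper":1},{"tx":-30,"ty":-28,"tz":0,"ax":0,"ay":0,"az":0,"gripper":1},{"tx":-30,"ty":-28,"tz":0,"ax":0,"ay":0,"az":0,"gripper":1},{"tx":-30,"ty":-28,"tz":0,"ax":0,"ay":0,"az":0,"gripper":1},{"tx":-30,"ty":-28,"tz":0,"ax":0,"ay":0,"az":0,"gripper":1},{"tx":-30,"ty":-28,"tz":0,"ax":0,"ay":0,"az":0,"gripper":1},{"tx":-18,"ty":-11,"tz":0,"ax":0,"ay":0,"az":-6.2,"gripper":1},{"tx":0,"ty":0,"tz":0,"ax":0,"ay":0,"az":-6.2,"gripper":1},{"tx":0,"ty":0,"tz":0,"ax":0,"ay":0,"az":-6.2,"gripper":1},{"tx":0,"ty":0,"tz":0,"ax":0,"ay":0,"az":-6.2,"gripper":1},{"tx":0,"ty":0,"tz":0,"ax":0,"ay":0,"az":-6.2,"gripper":1},{"tx":0,"ty":0,"tz":0,"ax":0,"ay":0,"az":-6,"gripper":1}]' --newtons 25

```text
time_s: 3.2
tcp_pos: [461.8, -17.9, 266.4]
ee_rot: [-0.309, 3.126, -0.0]
contact_force: [0.2, -0.6, 0.4]
finger_gap: 85.5
gripper_force: 0.0
```

apply_moves --increments '[{"tx":0,"ty":0,"tz":20,"ax":0,"ay":0,"az":0,"gripper":1},{"tx":0,"ty":0,"tz":20,"ax":0,"ay":0,"az":0,"gripper":1},{"tx":0,"ty":0,"tz":20,"ax":0,"ay":0,"az":0,"gripper":1},{"tx":0,"ty":0,"tz":20,"ax":0,"ay":0,"az":0,"gripper":1},{"tx":0,"ty":0,"tz":0,"ax":0,"ay":0,"az":0,"gripper":0.3},{"tx":0,"ty":0,"tz":0,"ax":0,"ay":0,"az":0,"gripper":0.3},{"tx":0,"ty":0,"tz":0,"ax":0,"ay":0,"az":0,"gripper":0.3},{"tx":0,"ty":0,"tz":0,"ax":0,"ay":0,"az":0,"gripper":0.3},{"tx":0,"ty":0,"tz":0,"ax":0,"ay":0,"az":0,"gripper":0.3},{"tx":0,"ty":0,"tz":0,"ax":0,"ay":0,"az":0,"gripper":0.3}]' --newtons 20

```text
time_s: 4.2
tcp_pos: [462.1, -17.9, 186.8]
ee_rot: [-0.303, 3.126, -0.001]
contact_force: [-0.1, -0.3, -0.1]
finger_gap: 25.7
gripper_force: 0.0
```

apply_moves --increments '[{"tx":0,"ty":8,"tz":0,"ax":0,"ay":0,"az":2.5,"gripper":0.3},{"tx":-0.7,"ty":16.1,"tz":0,"ax":0,"ay":0,"az":5,"gripper":0.3},{"tx":-0.7,"ty":16.1,"tz":0,"ax":0,"ay":0,"az":5,"gripper":0.3},{"tx":-0.7,"ty":16.1,"tz":0,"ax":0,"ay":0,"az":5,"gripper":0.3},{"tx":-0.7,"ty":16.1,"tz":0,"ax":0,"ay":0,"az":5,"gripper":0.3},{"tx":-0.7,"ty":16.1,"tz":0,"ax":0,"ay":0,"az":5,"gripper":0.3},{"tx":-0.7,"ty":16.1,"tz":0,"ax":0,"ay":0,"az":5,"gripper":0.3},{"tx":-0.7,"ty":16.1,"tz":0,"ax":0,"ay":0,"az":5,"gripper":0.3},{"tx":-0.7,"ty":16.1,"tz":0,"ax":0,"ay":0,"az":5,"gripper":0.3},{"tx":-0.7,"ty":16.1,"tz":0,"ax":0,"ay":0,"az":5,"gripper":0.3},{"tx":-0.7,"ty":16.1,"tz":0,"ax":0,"ay":0,"az":5,"gripper":0.3},{"tx":0,"ty":0,"tz":0,"ax":0,"ay":0,"az":0,"gripper":0.3}]'

```text
time_s: 5.4
tcp_pos: [505.2, 140.9, 186.5]
ee_rot: [1.109, 2.938, 0.001]
contact_force: [-0.6, 0.7, 0.3]
finger_gap: 26.1
gripper_force: 0.2
```

Run:
```python
from h import *
f=grab('top');P=cloud(f).reshape(-1,3);P=P[~np.isnan(P[:,0])]
cv2.imwrite('pics/top2.png',f['pixels'])
m=(P[:,2]>155)&(P[:,2]<190)&(np.hypot(P[:,0]-646,P[:,1]-18)<150);q=P[m][:,:2]
print(len(q),cv2.fitLine(q.astype(np.float32),cv2.DIST_HUBER,0,.01,.01).ravel())
```

```text
1408 [  0.7388043  -0.6739201 594.9179     59.415535 ]
```

apply_moves --increments '[{"tx":-0.4,"ty":12.9,"tz":0,"ax":0,"ay":0,"az":4,"gripper":0.3},{"tx":-0.4,"ty":9.7,"tz":0,"ax":0,"ay":0,"az":3,"gripper":0.3},{"tx":0,"ty":0,"tz":0,"ax":0,"ay":0,"az":0,"gripper":0.3}]'

```text
time_s: 5.75
tcp_pos: [520.5, 155.5, 186.3]
ee_rot: [-1.286, -2.866, 0.0]
contact_force: [0.4, -0.2, 0.9]
finger_gap: 25.5
gripper_force: 0.0
```

apply_moves --increments '[{"tx":-0.2,"ty":6.5,"tz":0,"ax":0,"ay":0,"az":2,"gripper":0.3},{"tx":0,"ty":0,"tz":0,"ax":0,"ay":0,"az":0,"gripper":0.3}]'

```text
time_s: 5.95
tcp_pos: [525.2, 159.4, 186.3]
ee_rot: [-1.336, -2.843, 0.0]
contact_force: [-0.2, -0.3, 0.1]
finger_gap: 25.9
gripper_force: 0.0
```

apply_moves --increments '[{"tx":-0.2,"ty":6.5,"tz":0,"ax":0,"ay":0,"az":2,"gripper":0.3},{"tx":0,"ty":0,"tz":0,"ax":0,"ay":0,"az":0,"gripper":0.3}]'

```text
time_s: 6.15
tcp_pos: [530.4, 163.5, 186.3]
ee_rot: [1.386, 2.82, -0.0]
contact_force: [-0.3, 0.5, 0.0]
finger_gap: 25.9
gripper_force: 0.0
```

apply_moves --increments '[{"tx":-0.2,"ty":6.5,"tz":0,"ax":0,"ay":0,"az":2,"gripper":0.3},{"tx":0,"ty":0,"tz":0,"ax":0,"ay":0,"az":0,"gripper":0.3}]'

```text
time_s: 6.35
tcp_pos: [535.7, 167.4, 186.4]
ee_rot: [1.434, 2.795, -0.0]
contact_force: [-1.3, 0.0, 0.7]
finger_gap: 25.8
gripper_force: 0.0
```

apply_moves --increments '[{"tx":-0.2,"ty":6.5,"tz":0,"ax":0,"ay":0,"az":2,"gripper":0.3},{"tx":0,"ty":0,"tz":0,"ax":0,"ay":0,"az":0,"gripper":0.3}]'

```text
time_s: 6.55
tcp_pos: [541.2, 171.1, 186.3]
ee_rot: [1.483, 2.769, -0.0]
contact_force: [1.3, 0.9, 0.3]
finger_gap: 25.5
gripper_force: 0.0
```

Run:
```python
from h import *
print(sensors.state()['contact_force'])
f=grab('top');P=cloud(f).reshape(-1,3);P=P[~np.isnan(P[:,0])]
m=(P[:,2]>155)&(P[:,2]<190)&(np.hypot(P[:,0]-646,P[:,1]-18)<140);q=P[m][:,:2]
v=cv2.fitLine(q.astype(np.float32),cv2.DIST_HUBER,0,.01,.01).ravel();print(len(q),v,np.degrees(np.arctan2(v[1],v[0])))
```

```text
[1.284167   0.89461674 0.32527874]
1298 [ 5.6191826e-01 -8.2719272e-01  6.0883795e+02  6.5311707e+01] -55.811436
```

apply_moves --increments '[{"tx":-0.2,"ty":6.5,"tz":0,"ax":0,"ay":0,"az":2,"gripper":0.3},{"tx":0,"ty":0,"tz":0,"ax":0,"ay":0,"az":0,"gripper":0.3}]'

```text
time_s: 6.8
tcp_pos: [546.7, 174.6, 186.3]
ee_rot: [1.532, 2.743, 0.0]
contact_force: [1.0, -0.9, 1.4]
finger_gap: 25.4
gripper_force: 0.0
```

apply_moves --increments '[{"tx":-0.2,"ty":6.5,"tz":0,"ax":0,"ay":0,"az":2,"gripper":0.3},{"tx":0,"ty":0,"tz":0,"ax":0,"ay":0,"az":0,"gripper":0.3}]'

```text
time_s: 7.0
tcp_pos: [552.4, 177.9, 186.3]
ee_rot: [1.579, 2.716, 0.0]
contact_force: [-0.6, -0.4, -0.3]
finger_gap: 25.7
gripper_force: 0.0
```

apply_moves --increments '[{"tx":-0.2,"ty":6.5,"tz":0,"ax":0,"ay":0,"az":2,"gripper":0.3},{"tx":0,"ty":0,"tz":0,"ax":0,"ay":0,"az":0,"gripper":0.3}]'

```text
time_s: 7.2
tcp_pos: [557.4, 180.6, 186.1]
ee_rot: [-1.625, -2.687, 0.003]
contact_force: [-2.6, -1.4, 1.8]
finger_gap: 25.9
gripper_force: 1.6
```

apply_moves --increments '[{"tx":0,"ty":-2,"tz":0,"ax":0,"ay":0,"az":0,"gripper":0.5},{"tx":0,"ty":0,"tz":0,"ax":0,"ay":0,"az":0,"gripper":0.6},{"tx":0,"ty":0,"tz":-10,"ax":0,"ay":0,"az":0,"gripper":0.6},{"tx":0,"ty":0,"tz":-25,"ax":0,"ay":0,"az":0,"gripper":0.6},{"tx":0,"ty":0,"tz":-25,"ax":0,"ay":0,"az":0,"gripper":0.6},{"tx":0,"ty":0,"tz":-20,"ax":0,"ay":0,"az":0,"gripper":1},{"tx":-16,"ty":-12,"tz":0,"ax":0,"ay":0,"az":0,"gripper":1},{"tx":-32,"ty":-24,"tz":0,"ax":0,"ay":0,"az":0,"gripper":1},{"tx":-32,"ty":-24,"tz":0,"ax":0,"ay":0,"az":0,"gripper":1},{"tx":-32,"ty":-24,"tz":0,"ax":0,"ay":0,"az":0,"gripper":1},{"tx":-32,"ty":-24,"tz":0,"ax":0,"ay":0,"az":0,"gripper":1},{"tx":-32,"ty":-24,"tz":0,"ax":0,"ay":0,"az":0,"gripper":1},{"tx":-32,"ty":-24,"tz":0,"ax":0,"ay":0,"az":0,"gripper":1},{"tx":-32,"ty":-24,"tz":0,"ax":0,"ay":0,"az":0,"gripper":1},{"tx":-32,"ty":-24,"tz":0,"ax":0,"ay":0,"az":0,"gripper":1},{"tx":-32,"ty":-24,"tz":0,"ax":0,"ay":0,"az":0,"gripper":1},{"tx":-32,"ty":-24,"tz":0,"ax":0,"ay":0,"az":0,"gripper":1},{"tx":-32,"ty":-24,"tz":0,"ax":0,"ay":0,"az":0,"gripper":1},{"tx":-32,"ty":-24,"tz":0,"ax":0,"ay":0,"az":6.2,"gripper":1},{"tx":0,"ty":0,"tz":0,"ax":0,"ay":0,"az":6.2,"gripper":1}]'

```text
time_s: 9.2
tcp_pos: [474.3, -317.9, 267.1]
ee_rot: [1.919, 2.485, -0.003]
contact_force: [-0.8, 1.3, 0.9]
finger_gap: 85.1
gripper_force: 0.0
```

apply_moves --increments '[{"tx":0,"ty":0,"tz":0,"ax":0,"ay":0,"az":6.3,"gripper":1},{"tx":0,"ty":0,"tz":0,"ax":0,"ay":0,"az":0,"gripper":1},{"tx":0,"ty":0,"tz":0,"ax":0,"ay":0,"az":0,"gripper":1}]'

```text
time_s: 9.5
tcp_pos: [475.6, -313.4, 267.0]
ee_rot: [2.039, 2.389, -0.0]
contact_force: [-0.5, -0.7, -0.1]
finger_gap: 85.4
gripper_force: 0.0
```

```bash
cat > c.py <<'E'
from h import *
s=sensors.state();print(s['tcp_pos'],s['ee_rot'])
for c in ['wrist','top','side']:
    f=grab(c);cv2.imwrite(f'pics/{c}3.png',f['pixels']);P=cloud(f).reshape(-1,3);P=P[~np.isnan(P[:,0])]
    m=(np.hypot(P[:,0]-472,P[:,1]+333)<60)&(P[:,2]>92)&(P[:,2]<115);q=P[m]
    if len(q):print(c,'handles',len(q),cv2.minAreaRect(q[:,:2].astype(np.float32)),q[:,2].max(),np.round([q.min(0),q.max(0)]))
    m=(np.hypot(P[:,0]-480,P[:,1]+4)<90)&(P[:,2]>70)&(P[:,2]<126);q=P[m]
    if len(q)>20:print(c,'card',len(q),cv2.minAreaRect(q[:,:2].astype(np.float32)),np.percentile(q[:,2],98))
    m=(P[:,2]>155)&(P[:,2]<190)&(np.hypot(P[:,0]-646,P[:,1]-18)<140);q=P[m][:,:2]
    if len(q)>20:
        v=cv2.fitLine(q.astype(np.float32),cv2.DIST_HUBER,0,.01,.01).ravel();print('boom',np.degrees(np.arctan2(v[1],v[0])))
E
python3 c.py
```

```text
[ 475.63690456 -313.37797407  266.96110342] [ 2.03905424e+00  2.38861707e+00 -2.43734953e-05]
wrist handles 1255 ((475.65185546875, -332.7584533691406), (49.97606658935547, 30.55287742614746), 8.816751480102539) 106.74129046335162 [[ 449. -351.   92.]
 [ 502. -315.  107.]]
top handles 97 ((454.71722412109375, -335.02398681640625), (11.602956771850586, 32.34390640258789), 9.39632511138916) 107.7634758484678 [[ 447. -351.   92.]
 [ 462. -319.  108.]]
top card 311 ((481.6575012207031, -2.1965866088867188), (4.1393585205078125, 148.2978057861328), 21.039306640625) 122.53189844773219
boom -61.331024
side handles 269 ((470.5440368652344, -333.7901611328125), (50.15091323852539, 33.5946159362793), 8.864459037780762) 108.43869297581364 [[ 444. -353.   92.]
 [ 497. -314.  108.]]
side card 654 ((472.4557800292969, 11.901557922363281), (7.900516986846924, 117.56914520263672), 20.305030822753906) 120.53127366246683
boom -71.59232
```

apply_moves --increments '[{"tx":-19,"ty":-4.1,"tz":0,"ax":0,"ay":0,"az":0,"gripper":1},{"tx":0,"ty":0,"tz":30,"ax":0,"ay":0,"az":0,"gripper":1},{"tx":0,"ty":0,"tz":30,"ax":0,"ay":0,"az":0,"gripper":1},{"tx":0,"ty":0,"tz":30,"ax":0,"ay":0,"az":0,"gripper":1},{"tx":0,"ty":0,"tz":30,"ax":0,"ay":0,"az":0,"gripper":1},{"tx":0,"ty":0,"tz":30,"ax":0,"ay":0,"az":0,"gripper":1},{"tx":0,"ty":0,"tz":25,"ax":0,"ay":0,"az":0,"gripper":1},{"tx":0,"ty":0,"tz":11,"ax":0,"ay":0,"az":0,"gripper":1},{"tx":0,"ty":0,"tz":0,"ax":0,"ay":0,"az":0,"gripper":1},{"tx":0,"ty":0,"tz":0,"ax":0,"ay":0,"az":0,"gripper":1}]'

```text
time_s: 10.65
tcp_pos: [474.9, -333.8, 81.5]
ee_rot: [2.042, 2.385, -0.0]
contact_force: [0.9, 0.3, 0.8]
finger_gap: 85.6
gripper_force: 0.0
```

apply_moves --increments '[{"tx":0,"ty":0,"tz":0,"ax":0,"ay":0,"az":0,"gripper":0.62},{"tx":0,"ty":0,"tz":0,"ax":0,"ay":0,"az":0,"gripper":0.6},{"tx":0,"ty":0,"tz":0,"ax":0,"ay":0,"az":0,"gripper":0.5},{"tx":0,"ty":0,"tz":0,"ax":0,"ay":0,"az":0,"gripper":0.4},{"tx":0,"ty":0,"tz":0,"ax":0,"ay":0,"az":0,"gripper":0.25},{"tx":0,"ty":0,"tz":0,"ax":0,"ay":0,"az":0,"gripper":0.1},{"tx":0,"ty":0,"tz":0,"ax":0,"ay":0,"az":0,"gripper":0.1},{"tx":0,"ty":0,"tz":0,"ax":0,"ay":0,"az":0,"gripper":0.1},{"tx":0,"ty":0,"tz":0,"ax":0,"ay":0,"az":0,"gripper":0.1},{"tx":0,"ty":0,"tz":0,"ax":0,"ay":0,"az":0,"gripper":0.1}]' --newtons 25

```text
time_s: 11.65
tcp_pos: [475.9, -334.2, 83.1]
ee_rot: [2.04, 2.383, -0.001]
contact_force: [1.1, 0.8, 8.2]
finger_gap: 27.6
gripper_force: 24.8
```

Run:
```python
from h import *
a=grab('wrist')['pixels'];b=grab('side')['pixels'][310:470,270:450]
b=cv2.resize(b,None,fx=2.6,fy=2.6);a=cv2.resize(a,(416,312))
h=max(a.shape[0],b.shape[0]);pad=lambda i:cv2.copyMakeBorder(i,0,h-i.shape[0],0,0,0)
cv2.imwrite('pics/g4.png',np.hstack([pad(a)[:,:330],pad(b)]) )
```

```text
(no output)
```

View pics/g4.png

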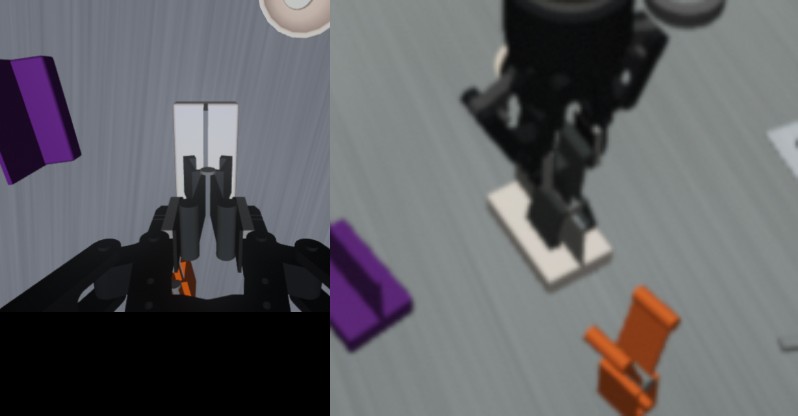

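The left half (wrist) shows the bars pinched between the pads around (210,225), with the jaws gaping astride the strip at (205,170). The side crop agrees. Now lifting.

apply_moves --increments '[{"tx":0,"ty":0,"tz":-5,"ax":0,"ay":0,"az":0,"gripper":0.1},{"tx":0,"ty":0,"tz":-10,"ax":0,"ay":0,"az":0,"gripper":0.1},{"tx":0,"ty":0,"tz":-10,"ax":0,"ay":0,"az":0,"gripper":0.1},{"tx":0,"ty":0,"tz":-15,"ax":0,"ay":0,"az":0,"gripper":0.1},{"tx":0,"ty":0,"tz":-15,"ax":0,"ay":0,"az":0,"gripper":0.1},{"tx":0,"ty":0,"tz":-20,"ax":0,"ay":0,"az":0,"gripper":0.1},{"tx":0,"ty":0,"tz":-20,"ax":0,"ay":0,"az":0,"gripper":0.1},{"tx":0,"ty":0,"tz":-20,"ax":0,"ay":0,"az":0,"gripper":0.1},{"tx":0,"ty":0,"tz":-15,"ax":0,"ay":0,"az":0,"gripper":0.1},{"tx":0,"ty":0,"tz":-5,"ax":0,"ay":0,"az":0,"gripper":0.1},{"tx":0,"ty":0,"tz":0,"ax":0,"ay":0,"az":0,"gripper":0.1},{"tx":0,"ty":0,"tz":0,"ax":0,"ay":0,"az":0,"gripper":0.1}]'

```text
time_s: 12.95
tcp_pos: [474.0, -332.4, 214.4]
ee_rot: [-2.042, -2.385, -0.0]
contact_force: [0.2, 0.9, -1.3]
finger_gap: 27.4
gripper_force: 24.8
```

```bash
cat > d.py <<'E'
from h import *
import sys
s=sensors.state();print(np.round(s['tcp_pos'],1),np.round(s['ee_rot'],3),s['finger_gap'])
x,y,z=s['tcp_pos'];a=2*np.arctan2(s['ee_rot'][1],s['ee_rot'][0])-np.pi/2
ims=[]
for c in ['wrist','top','side']:
    f=grab(c);cv2.imwrite(f'pics/{c}{sys.argv[1]}.png',f['pixels']);P=cloud(f).reshape(-1,3);P=P[~np.isnan(P[:,0])]
    # clip below finger tips, in tool-yaw coords (u along tool y, v along pin)
    u=(P[:,0]-x)*np.cos(a)+(P[:,1]-y)*np.sin(a);v=-(P[:,0]-x)*np.sin(a)+(P[:,1]-y)*np.cos(a);w=P[:,2]-z
    for lo in range(-70,20,8):
        m=(abs(u)<22)&(abs(v)<30)&(w>lo)&(w<lo+8)
        if m.sum()>5:print(c,lo,m.sum(),'u',u[m].min().round(1),u[m].max().round(1),'v',v[m].min().round(1),v[m].max().round(1),'wmin',w[m].min().round(1))
    p=proj(f,[[x,y,z-20]])[0];print(c,'tcp px',p)
    m=(np.hypot(P[:,0]-480,P[:,1]+4)<90)&(P[:,2]>70)&(P[:,2]<126);q=P[m]
    if len(q)>20:
        r=cv2.minAreaRect(q[:,:2].astype(np.float32));print(c,'card',len(q),r,np.percentile(q[:,2],98))
E
python3 d.py 5
```

```text
[ 474.  -332.4  214.4] [-2.042 -2.385 -0.   ] 27.36561232309563
wrist -62 95 u -17.2 19.8 v -12.6 16.9 wmin -56.6
wrist -54 664 u -16.9 19.6 v -13.3 17.1 wmin -54.0
wrist -46 413 u -14.9 17.7 v -13.4 17.2 wmin -46.0
wrist -38 410 u -12.8 15.5 v -8.7 17.0 wmin -38.0
wrist -30 1093 u -10.7 13.4 v -5.1 17.8 wmin -30.0
wrist -22 934 u -8.6 11.4 v -14.8 17.8 wmin -22.0
wrist -14 424 u -4.2 7.2 v -12.8 15.9 wmin -14.0
wrist -6 513 u -12.4 15.0 v -13.2 15.9 wmin -6.0
wrist 2 896 u -22.0 21.6 v -13.2 15.7 wmin 2.0
wrist 10 735 u -22.0 21.9 v -11.8 16.5 wmin 10.0
wrist 18 6049 u -22.0 21.8 v -14.7 16.8 wmin 18.0
wrist tcp px [316.40184336 302.71490854]
top -54 10 u -18.6 -16.0 v 0.1 14.6 wmin -53.7
top -46 11 u -16.6 -13.9 v 0.9 16.5 wmin -45.7
top 2 6 u -21.7 -4.1 v 5.6 12.2 wmin 3.5
top 10 7 u -19.9 -10.4 v 11.3 16.2 wmin 11.2
top 18 27 u -20.3 -6.0 v 7.7 17.0 wmin 19.1
top tcp px [462.53616781 251.15818314]
top card 308 ((481.5939636230469, -2.1253890991210938), (4.08065938949585, 148.60487365722656), 21.196773529052734) 122.43860800068751
side -62 26 u -21.6 14.6 v -13.3 15.1 wmin -59.4
side -54 118 u -21.5 14.3 v -14.6 17.5 wmin -53.8
side -46 71 u -20.3 12.2 v -13.7 17.4 wmin -45.9
side -38 76 u -18.7 9.9 v -15.3 17.5 wmin -37.9
side -30 136 u -16.8 8.2 v -14.9 17.4 wmin -30.0
side -22 52 u -14.3 0.6 v -14.4 9.3 wmin -21.9
side -14 46 u -9.5 2.2 v -14.1 2.6 wmin -13.8
side -6 45 u -9.9 11.6 v -14.0 0.6 wmin -5.9
side 2 82 u -22.0 20.3 v -14.0 16.6 wmin 2.7
side 10 92 u -21.5 21.3 v -14.4 16.3 wmin 10.0
side 18 204 u -20.3 21.9 v -15.8 17.7 wmin 18.0
side tcp px [361.26535013 327.68838429]
side card 939 ((478.2759094238281, -4.099845886230469), (8.711212158203125, 152.46315002441406), 21.56723403930664) 120.30787290508728
```

apply_moves --increments '[{"tx":10,"ty":2,"tz":0,"ax":0,"ay":0,"az":0,"gripper":0.1},{"tx":20,"ty":4,"tz":0,"ax":0,"ay":0,"az":0,"gripper":0.1},{"tx":30,"ty":5,"tz":0,"ax":0,"ay":0,"az":0,"gripper":0.1},{"tx":30,"ty":5,"tz":0,"ax":0,"ay":0,"az":0,"gripper":0.1},{"tx":30,"ty":5,"tz":0,"ax":0,"ay":0,"az":0,"gripper":0.1},{"tx":30,"ty":5,"tz":0,"ax":0,"ay":0,"az":0,"gripper":0.1},{"tx":30,"ty":5,"tz":0,"ax":0,"ay":0,"az":0,"gripper":0.1},{"tx":30,"ty":5,"tz":0,"ax":0,"ay":0,"az":0,"gripper":0.1},{"tx":30,"ty":6,"tz":0,"ax":0,"ay":0,"az":0,"gripper":0.1},{"tx":30,"ty":6,"tz":0,"ax":0,"ay":0,"az":0,"gripper":0.1},{"tx":25,"ty":5,"tz":0,"ax":0,"ay":0,"az":0,"gripper":0.1},{"tx":18,"ty":4,"tz":0,"ax":0,"ay":0,"az":0,"gripper":0.1},{"tx":11,"ty":2,"tz":0,"ax":0,"ay":0,"az":0,"gripper":0.1},{"tx":0,"ty":0,"tz":0,"ax":0,"ay":0,"az":-4.1,"gripper":0.1},{"tx":0,"ty":0,"tz":0,"ax":0,"ay":0,"az":-4.1,"gripper":0.1},{"tx":0,"ty":0,"tz":0,"ax":0,"ay":0,"az":-4,"gripper":0.1},{"tx":0,"ty":0,"tz":0,"ax":0,"ay":0,"az":0,"gripper":0.1},{"tx":0,"ty":0,"tz":0,"ax":0,"ay":0,"az":0,"gripper":0.1}]'

```text
time_s: 14.9
tcp_pos: [482.5, -3.3, 215.2]
ee_rot: [-1.78, -2.588, 0.0]
contact_force: [-0.2, -0.5, -0.7]
finger_gap: 27.4
gripper_force: 24.8
```

```bash
python3 d.py 6
```

```text
[482.5  -3.3 215.2] [-1.78  -2.588  0.   ] 27.440036575854435
wrist -62 86 u -17.1 19.9 v -13.5 16.7 wmin -57.5
wrist -54 676 u -16.8 19.7 v -14.1 16.9 wmin -54.0
wrist -46 411 u -14.7 17.7 v -13.1 16.7 wmin -45.9
wrist -38 415 u -12.7 15.7 v -9.2 16.8 wmin -38.0
wrist -30 1102 u -10.5 13.5 v -4.9 17.5 wmin -29.9
wrist -22 928 u -8.5 11.5 v -15.2 17.5 wmin -22.0
wrist -14 422 u -4.2 7.2 v -12.9 15.4 wmin -14.0
wrist -6 509 u -12.4 15.1 v -12.9 15.6 wmin -6.0
wrist 2 873 u -21.9 21.7 v -13.0 15.4 wmin 2.0
wrist 10 756 u -22.0 21.8 v -13.3 16.3 wmin 10.0
wrist 18 6036 u -22.0 21.7 v -14.9 16.4 wmin 18.0
wrist tcp px [316.19356148 302.12635586]
wrist card 955 ((483.59710693359375, -2.304962158203125), (3.073862075805664, 150.2150115966797), 21.144079208374023) 121.0831769542806
top tcp px [278.15379044 241.62047445]
top card 68 ((481.85302734375, -2.10687255859375), (3.9300343990325928, 148.38436889648438), 21.52764129638672) 122.29910186156027
side -62 23 u -21.6 16.7 v -13.6 15.0 wmin -59.2
side -54 89 u -21.8 14.9 v -14.4 17.5 wmin -53.8
side -46 53 u -20.5 11.8 v -14.6 18.4 wmin -45.9
side -38 57 u -18.8 9.7 v -14.7 16.3 wmin -37.9
side -30 85 u -16.5 9.0 v -16.5 18.4 wmin -29.6
side -22 46 u -16.4 2.9 v -17.2 16.6 wmin -21.9
side -14 35 u -9.8 2.1 v -15.0 5.8 wmin -13.4
side -6 35 u -10.4 19.2 v -14.4 -1.1 wmin -5.8
side 2 53 u -20.7 21.9 v -13.7 -2.3 wmin 2.0
side 10 58 u -22.0 18.1 v -16.1 12.7 wmin 10.0
side 18 122 u -21.6 21.2 v -16.1 17.2 wmin 18.1
side tcp px [295.35917889 209.35041329]
side card 935 ((478.48236083984375, -3.5944366455078125), (9.65080451965332, 155.89537048339844), 22.236419677734375) 120.23032877120407
```

View pics/wrist6.png

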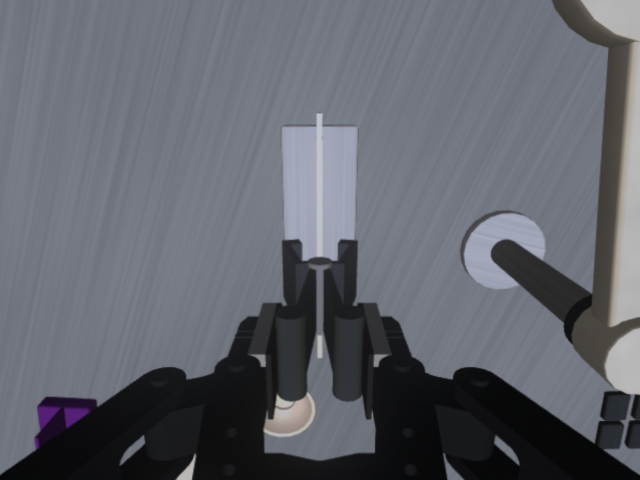

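The wrist view shows the gaping jaws (283–357, row 270) centred on the card's edge (column 320), with the lamp boom well aside on the right. Measured offset is about 0 mm across and 0.2° in turn, so I lower straight down.

apply_moves --increments '[{"tx":0,"ty":0,"tz":10,"ax":0,"ay":0,"az":0,"gripper":0.1},{"tx":0,"ty":0,"tz":10,"ax":0,"ay":0,"az":0,"gripper":0.1},{"tx":0,"ty":0,"tz":10,"ax":0,"ay":0,"az":0,"gripper":0.1},{"tx":0,"ty":0,"tz":8,"ax":0,"ay":0,"az":0,"gripper":0.1},{"tx":0,"ty":0,"tz":7,"ax":0,"ay":0,"az":0,"gripper":0.1},{"tx":0,"ty":0,"tz":6,"ax":0,"ay":0,"az":0,"gripper":0.1},{"tx":0,"ty":0,"tz":5,"ax":0,"ay":0,"az":0,"gripper":0.1},{"tx":0,"ty":0,"tz":3,"ax":0,"ay":0,"az":0,"gripper":0.1},{"tx":0,"ty":0,"tz":0,"ax":0,"ay":0,"az":0,"gripper":0.1},{"tx":0,"ty":0,"tz":0,"ax":0,"ay":0,"az":0,"gripper":0.1},{"tx":0,"ty":0,"tz":0,"ax":0,"ay":0,"az":0,"gripper":0.1}]'

```text
time_s: 16.15
tcp_pos: [483.0, -3.6, 156.7]
ee_rot: [1.778, 2.589, 0.0]
contact_force: [0.6, 0.5, -0.4]
finger_gap: 27.3
gripper_force: 24.8
```

```bash
python3 d.py 7 | grep -v top
python3 - <<'E'
import cv2,numpy as np
a=cv2.imread('pics/wrist7.png')[150:450,170:470];b=cv2.resize(cv2.imread('pics/side7.png')[180:320,240:360],None,fx=3,fy=3,interpolation=2)[:300]
b=cv2.resize(cv2.imread('pics/side7.png')[180:310,230:360],(400,400));a=cv2.resize(a,(400,400))
cv2.imwrite('pics/v7.png',np.hstack([a,b]))
E
```

```text
[483.   -3.6 156.7] [1.778 2.589 0.   ] 27.335014324656683
wrist -62 162 u -16.9 20.0 v -13.2 29.4 wmin -59.1
wrist -54 680 u -16.8 19.8 v -13.9 16.8 wmin -53.9
wrist -46 422 u -14.7 17.7 v -29.0 29.5 wmin -46.0
wrist -38 639 u -12.6 15.7 v -30.0 30.0 wmin -38.0
wrist -30 1117 u -10.7 13.5 v -5.5 17.5 wmin -30.0
wrist -22 919 u -8.6 11.6 v -15.2 17.8 wmin -22.0
wrist -14 416 u -4.1 7.0 v -13.6 15.5 wmin -14.0
wrist -6 517 u -12.3 15.1 v -13.2 15.5 wmin -6.0
wrist 2 894 u -22.0 21.8 v -13.8 15.5 wmin 2.0
wrist 10 731 u -22.0 21.9 v -12.5 16.6 wmin 10.0
wrist 18 6047 u -22.0 21.7 v -15.1 16.5 wmin 18.0
wrist tcp px [316.15524234 302.09911396]
wrist card 3275 ((484.1578063964844, -2.2989044189453125), (36.93101119995117, 150.27503967285156), 21.13525390625) 124.84518276749681
side -70 26 u -6.8 -3.4 v -27.9 -5.1 wmin -69.9
side -62 38 u -20.8 12.5 v -29.0 10.8 wmin -61.7
side -54 95 u -21.9 17.7 v -29.7 17.4 wmin -53.9
side -46 79 u -20.2 12.0 v -29.1 14.6 wmin -45.9
side -38 59 u -18.7 10.5 v -29.2 17.4 wmin -38.0
side -30 84 u -16.4 8.0 v -15.1 18.7 wmin -29.9
side -22 40 u -14.6 2.8 v -15.2 12.2 wmin -22.0
side -14 26 u -9.4 3.1 v -13.4 4.7 wmin -13.8
side -6 31 u -9.8 12.6 v -13.0 -0.9 wmin -5.6
side 2 54 u -21.8 21.1 v -13.6 7.5 wmin 2.2
side 10 56 u -20.7 21.9 v -16.4 13.8 wmin 10.1
side 18 115 u -21.3 21.4 v -15.7 17.9 wmin 18.0
side tcp px [297.09629327 233.1955872 ]
side card 939 ((477.89324951171875, -5.060173034667969), (41.1948127746582, 150.24513244628906), 33.893558502197266) 122.31139671914
```

View pics/v7.png

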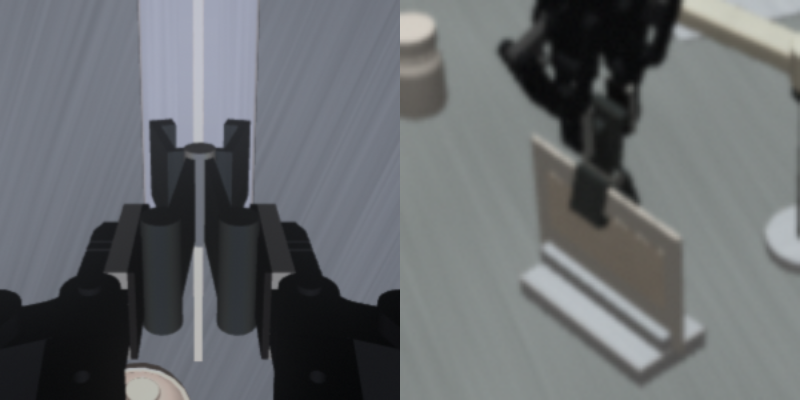

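The wrist view shows the card's edge (column 198) midway between the jaw lips (inner faces at 175 and 224). The side view shows a jaw in front of the card below its edge. There is no contact force, so I hand it in.

```bash
python3 -c "
from plant import finish_job
print(finish_job())"
```

```text
the job is handed in; nothing more can be done
None
```

I swung the lamp to its stop and handed the job in with the clip held wide open astride the middle of the card's top edge, pivot about 14 mm above it and no contact force showing; no verdict was returned.

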